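# Seat the drip tray in its guides on the bar counter

## Task

Put the drip tray back: set it handle up on the counter in the flared mouth of the white guide rails, lengthwise, and slide it in between them, past the light sprung lip, until it comes up hard against the rubber seal of the drain block. The seal is set to a different depth each time, so go by feel: press the tray home with a steady push of around 15 N for half a second, never ramming or wedging it with more than 25 N, then let go and leave it lying square against the lip of the seal. Leave the mug, the bottle and the coasters where they stand.

Things in the scene. Friction and masses are not known exactly. Their poses are not given: they have to be found in the camera images.
- tray: Loose dark steel drip tray, 0.5 to 0.8 kg: 120 mm long (x), 90 wide (y), 22 high. Fixed black lift handle over its centre: bar 80 mm long (x), 12 thick (y), 46 to 62 mm above the underside, on two posts at x = -36 and +36. Either end may lead. Origin: centre of the underside; z up. Starts flat on the counter; its polished pan slides on 2 to 4 N.
- tray_centre (a point): Centre of the tray's pan, 11 mm above its underside; axes as the tray. The middle of the handle bar is 43 mm above this point.
- dock: Two white guide rails fixed to the counter, 20 mm high, 12 thick. Origin: on the counter, midway between them at the throat; x points along the channel in the pushing direction, z up. Clear width 154 mm at x = -90, converging to 94 at x = 0, then parallel, 94 apart, to x = +125. Bare counter between them.
- drain_block: Grey housing 88 mm wide, 30 high, fixed across the far end of the channel (black knob on top, 58 high). Origin: foot of its front face; axes as the dock. A rubber seal face (74 wide, 1 to 19 mm high) stands out of it towards the mouth by 10 to 34 mm: set anew each time, not measured, rigidly clamped. A sprung lip stands 4 mm proud of the rubber, pressed flush by 1 N, and keeps touching a seated tray.
- mug_centre (a point): Bystander: glass mug, 125 mm high, 76 mm across, with handle; point 60 mm above the counter.
- bottle_centre (a point): Bystander: green glass bottle, 200 mm high, 64 mm across; point 100 mm above the counter.
- coasters: Bystander: stack of round cork coasters, 94 mm across, 30 mm high; origin centre of underside.
Not all that is in view belongs to the job. Leave any orange or red look-alike of the drain_block alone. What is shaped like the tray but pink or purple is not meant.

How it is judged:
By the outcome, as a careful person would: the job done as asked, in the order asked, and still so for the second after the job is handed in, with the robot touching nothing.
It also fails if it takes over 72 s, if anything falls off the work surface, if the arm or the gripper's body presses on something with over 40 N, if the wrist force passes 120 N, or if a joint passes its speed limit or range.

## Robot

A 6-joint arm with a two-finger parallel gripper is mounted at the origin on the work surface. World frame = base frame: x ahead of the robot, y to its left, z up, the work surface at z = 0. Lengths are in m, angles in rad, forces in N, time in s.
With the tool pointing down it reaches from about 0.35 to 0.85 m from the base axis. Payload 8.1 kg.
Tool frame: the origin (TCP) lies midway between the tips of the shut fingers; the grasp point (between the pads) lies 19 mm behind it; z points along the fingers, y is the direction in which the jaws open and shut (so a half turn about z gives the same grasp; the last joint's range is limited). The gripper opens to 93 mm and grips with 3 to 60 N. Pads are 15 mm wide; open, the fingers measure 128 mm over their backs; the gripper's body (75 mm by 188 mm) begins 65 mm behind the grasp point.
Start: joints at [1.178, 0.13, 1.488, -0, 1.523, -0.085], TCP at [0.182, 0.572, 0.219] pointing down, gripper open.
Joint ranges: [-2.96, 2.96], [-0.89, 2.26], [0.02, 2.5], [-1.34, 4.48], [0, 2.73], [-2.66, 2.66]. Speed limits (rad/s): [2.39, 2.39, 2.79, 3.14, 3.14, 3.14].

## Interface

Orientations are given as a rotation vector (axis times angle).
In Python, from plant import robot, optics, ticket gives the robot as it stands.
- The arm moves only by the tool send_rows, never from a script. Its argument "targets" is a list of rows, each a list of 3 entries, a list of its own where there are three numbers: the opening, from -1 (shut) to 1 (fully open), then the shift along the tool's x, y, z in mm, then the turn about the tool's z in rad. A call has 1 to 12 rows; each row shifts and turns the commanded pose from where the row before left it, along the tool's axes as they then stand; what a row does not reach is not made up. A row lasts 1/10 s, in which the tool goes at most 50 mm and 8.59 degrees, less where a joint would pass 70% of its speed; a pose out of reach is approached as far as the arm can. A call with a gripper value outside its range is refused whole. The fingers move at their own pace and stop on an object; "newtons" is the grip in N (left out, the last holds). Time passes only in rows, so rows that do not move let the fingers close. It gives the time, the measured TCP pose, the force and the opening at its end, in the units of the state.
- robot.read_state(): the state, without advancing time (a new reading comes with each control period).
- optics.read_camera(name): name is "scene" or "top" or "wrist"; returns a dict with "color" (480x640x3 uint8, red, green, blue), "K" (3x3 intrinsics, pixels), "position" and "orientation" of the camera in the world. Camera axes: x right, y up, looking along -z (the intrinsics and any distortion apply to the point x, -y, -z); pixel columns grow to the right and rows downward; lengths in m; the calibration is good to about 2 mm. A picture is of the moment at which its call begins. There is no depth.
- ticket.close_job(): hands the job in, once; it reports no verdict.
Trained networks look in the newest picture that a camera, given by its name, has taken for a name from the list of things; names that differ only in an ending like _2 or _b are one class to them, and where a whole thing is asked for, a point or a joint stands for the part that bears it (a point fixed in the world has none). Each returns a list of dicts, best first, with "confidence" (0 to 1); they miss things now and then, are a little off and sometimes report something else, mostly with a low value. They report only what shows in the picture. A call takes as long as a camera call. They do not tell look-alikes from the thing itself.
- optics.cut_out(camera, name): "region" (480x640 bool, what is visible of it) and "point" ([column, row] in pixels, amid what is visible of it).
The state is a dict: "t": time; "q": joint angles; "dq": joint speeds; "joint_torque": joint torques, N m; "tool_pos": TCP position; "orientation": TCP orientation; "force": force on the tool from outside, world axes, zero at the start; "wrist_torque": the same for the moment, N m; "opening": finger opening in m.
Only numpy, scipy, OpenCV 4.12 (cv2) and the standard library are available. Lean on these libraries where they do the work, as an engineer would, in place of code of your own. Each camera call takes 0.05 s, during which the arm holds its last target.

## Working session

There is one attempt and no reset: what is moved stays moved. The work goes in short steps, Python scripts to look and compute and a tool call to move; the robot and the scene stay as the last step left them, time stands still between calls to the robot, and variables do not carry over. Pictures are saved under pics/ and viewed, and the job is handed in when it is done.

Besides the shell and the picture viewer there is one more tool, called after ">>>" by a JSON object that holds its "api" and its "payload". send_rows: Moves the arm, as the interface text tells. Its arguments: {"type":"object","properties":{"targets":{"type":"array","items":{"type":"array"}},"newtons":{"type":"number"}},"required":["targets"]}

```bash
mkdir -p pics; ls; python3 - <<'E'
from plant import robot, optics
import cv2
print(robot.read_state())
for n in("scene","top","wrist"):
    c=optics.read_camera(n); cv2.imwrite(f"pics/{n}0.png",c["color"][:,:,::-1]); print(n,c["K"],c["position"],c["orientation"],[k for k in c])
    for o in("tray","drain_block","dock","tray_centre"):
        print(o,[(round(d["confidence"],2),d["point"],int(d["region"].sum())) for d in optics.cut_out(n,o)])
E
```

```text
pics
{'t': 0.0, 'q': array([ 1.17762094e+00,  1.31143005e-01,  1.48926149e+00,  1.54378796e-05,
        1.52297266e+00, -8.53900454e-02]), 'dq': array([-0.00042957, -0.00127078, -0.00110469,  0.0017603 ,  0.00023037,
        0.00149364]), 'joint_torque': array([ 3.22565238e-04, -5.59838498e+01, -4.91771185e+01,  7.68635818e-02,
        3.55699821e-02, -1.70214980e-04]), 'tool_pos': array([0.18152458, 0.57130298, 0.21760805]), 'orientation': array([-4.81495874e-01, -3.10403083e+00,  2.71710712e-03]), 'force': array([ 0.22466528,  0.35825602, -0.52513677]), 'wrist_torque': array([-0.05429269,  0.04503468, -0.00876875]), 'opening': 0.09298184686087894}
scene [[487.93267456   0.         321.54962429]
 [  0.         487.93267456 236.01662433]
 [  0.           0.           1.        ]] [ 1.10738639 -0.21686266  0.92137331] [0.50152196 0.34138798 1.11199054] ['color', 'K', 'position', 'orientation']
tray [(0.74, [363.9, 162.1], 1735), (0.65, [382.4, 225.5], 2052), (0.61, [459.7, 286.3], 2636)]
drain_block [(0.92, [228.1, 378.2], 1459), (0.76, [289.9, 338.7], 1299), (0.58, [356.8, 346.1], 13
[... 323 characters left out ...]
9 -0.0683765  -1.58072088] ['color', 'K', 'position', 'orientation']
tray [(0.89, [262.3, 264.9], 2392), (0.85, [237.9, 348.3], 2538), (0.63, [224.1, 174.7], 2282)]
drain_block [(0.95, [457.9, 178.1], 1097), (0.94, [390.8, 193.2], 1088), (0.74, [339.3, 159.7], 1060)]
dock [(0.62, [412.2, 242.9], 1301)]
tray_centre [(0.96, [226.4, 175.4], 2288), (0.92, [236.6, 351.1], 2491), (0.82, [262.7, 260.7], 2383)]
wrist [[377.72915831   0.         324.09508121]
 [  0.         377.72915831 241.82490965]
 [  0.           0.           1.        ]] [0.11392539 0.59174898 0.38443937] [-0.22282559 -0.16394096  1.25473785] ['color', 'K', 'position', 'orientation']
tray []
drain_block []
dock []
tray_centre []
```

View pics/top0.png

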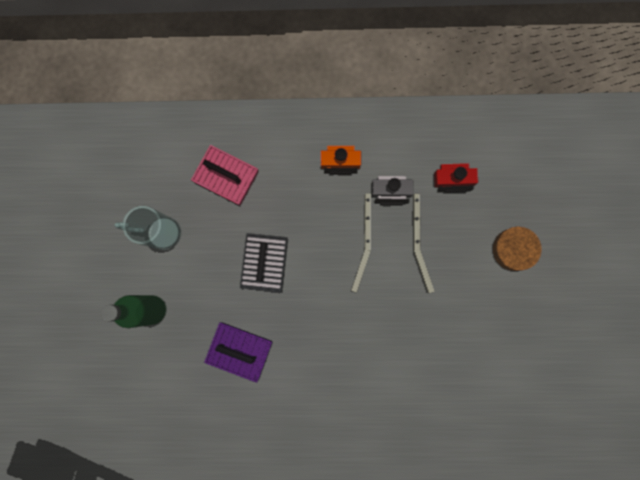

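View pics/scene0.png

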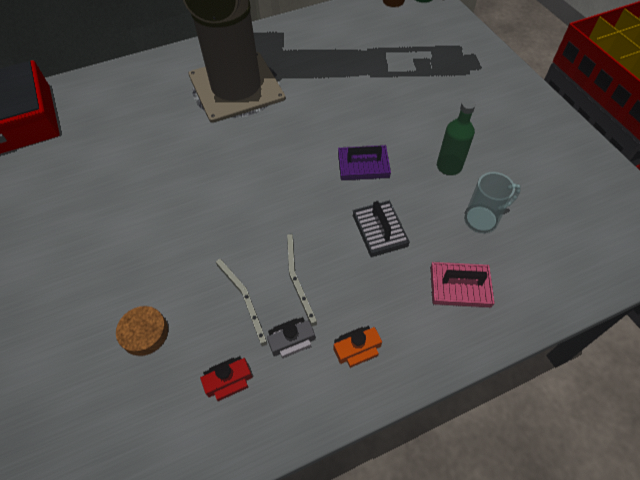

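The top view shows the steel tray at about (263,263), and the dock with its mouth at row 290, throat at row 248 and grey block at (392,188). The pink and purple trays and the orange and red blocks are decoys. Next I fit poses with projected models.

```bash
cat > h.py <<'E'
import numpy as np, cv2
from scipy.spatial.transform import Rotation as R
from scipy.optimize import minimize
def proj(c,P):
    P=np.asarray(P,float); q=(P-c["position"])@R.from_rotvec(c["orientation"]).as_matrix()
    p=np.c_[q[:,0],-q[:,1],-q[:,2]]; uv=p@np.asarray(c["K"]).T
    return uv[:,:2]/uv[:,2:]
def ray(c,uv,z):
    d=np.linalg.inv(c["K"])@np.array([uv[0],uv[1],1.]); d=np.array([d[0],-d[1],-d[2]])
    d=R.from_rotvec(c["orientation"]).as_matrix()@d; p=np.asarray(c["position"]); return p+d*(z-p[2])/d[2]
def prism(poly,z0,z1):
    poly=np.asarray(poly,float); return np.r_[np.c_[poly,np.full(len(poly),z0)],np.c_[poly,np.full(len(poly),z1)]]
def rect(x0,x1,y0,y1): return [(x0,y0),(x1,y0),(x1,y1),(x0,y1)]
TRAY=[prism(rect(-.06,.06,-.045,.045),0,.022),prism(rect(-.04,.04,-.006,.006),.046,.062),prism(rect(-.04,-.032,-.006,.006),.02,.05),prism(rect(.032,.04,-.006,.006),.02,.05)]
DOCK=[]
for s in(1,-1):
    n=np.array([.03,.09])/np.hypot(.03,.09)*.012
    DOCK+= [prism([(0,s*.047),(.125,s*.047),(.125,s*.059),(0,s*.059)],0,.02),
            prism([(0,s*.047),(-.09,s*.077),(-.09+n[0],s*(.077+n[1])),(n[0],s*(.047+n[1]))],0,.02)]
S=4
def sil(c,parts,x,y,a,box):
    u0,v0,u1,v1=box; m=np.zeros(((v1-v0)*S,(u1-u0)*S),np.uint8)
    ca,sa=np.cos(a),np.sin(a)
    for p in parts:
        w=np.c_[x+ca*p[:,0]-sa*p[:,1],y+sa*p[:,0]+ca*p[:,1],p[:,2]]
        uv=((proj(c,w)-[u0,v0]+.5)*S*16).round().astype(np.int32)
        cv2.fillConvexPoly(m,cv2.convexHull(uv.reshape(-1,1,2)),1,shift=4)
    return cv2.resize(m.astype(np.float32),(u1-u0,v1-v0),interpolation=cv2.INTER_AREA)
def fit(obs,parts,x0):
    def cost(v):
        t=0
        for c,m,b in obs:
            s=sil(c,parts,v[0]/100,v[1]/100,v[2]/10,b); mm=m[b[1]:b[3],b[0]:b[2]]
            t+=np.abs(s-mm).sum()/mm.sum()
        return t
    v=np.array([x0[0]*100,x0[1]*100,x0[2]*10])
    for st in(1.5,.4):
        r=minimize(cost,v,method="Nelder-Mead",options=dict(initial_simplex=np.array([v]+[v+st*e for e in np.eye(3)]),xatol=.003,fatol=1e-4)); v=r.x
    return v[0]/100,v[1]/100,v[2]/10,r.fun
def bb(m):
    ys,xs=np.nonzero(m); return max(xs.min()-25,0),max(ys.min()-25,0),min(xs.max()+25,640),min(ys.max()+25,480)
E
python3 - <<'E'
from plant import robot, optics
from h import *
C={n:optics.read_camera(n) for n in("top","scene")}
near={"top":(262,264),"scene":(381,228)}
t=[];d=[]
for n,c in C.items():
    l=optics.cut_out(n,"tray"); l=[k for k in l if np.hypot(*(np.array(k["point"])-near[n]))<25]
    if l: m=l[0]["region"].astype(np.float32); t.append((c,m,bb(m)))
    im=c["color"].astype(int); 
    m=((im.min(2)>105)).astype(np.uint8)
    roi=np.zeros_like(m)
    if n=="top": roi[193:296,345:440]=1
    else: roi[225:350,205:325]=1
    m*=roi
    k,lab,st,_=cv2.connectedComponentsWithStats(m); print(n,st[1:][:,[0,1,2,3,4]].tolist()[:8])
    d.append((c,m.astype(np.float32),bb(m)))
    cv2.imwrite(f"pics/m_{n}.png",np.hstack([m*255,(roi*im.min(2)).astype(np.uint8)])[150:400])
x0=ray(C["top"],(392,248),.01); print(x0)
tx=ray(C["top"],(263,263),.02)
res={}
for lab,obs,parts,x in(("tray",t,TRAY,(tx[0],tx[1],0)),("dock",d,DOCK,(x0[0],x0[1],0))):
    for sel in ([obs] + [[o] for o in obs]):
        print(lab,len(sel),np.round(fit(sel,parts,x),4))
E
```

```text
top [[352, 193, 20, 99, 569], [415, 194, 6, 24, 106], [379, 196, 27, 3, 49], [415, 220, 5, 20, 96], [415, 243, 20, 50, 286]]
scene [[287, 234, 10, 45, 226], [216, 258, 32, 39, 252], [260, 260, 1, 1, 1], [276, 263, 1, 1, 1], [284, 263, 1, 1, 1], [274, 264, 1, 1, 1], [276, 265, 3, 2, 3], [281, 264, 2, 2, 3]]
[ 0.62587056 -0.13791705  0.01      ]
tray 2 [ 0.5982  0.14   -0.1173  0.072 ]
tray 1 [ 0.5975  0.1398 -0.1244  0.0277]
tray 1 [ 0.5991  0.1401 -0.1089  0.0325]
dock 2 [ 0.62   -0.1368 -0.021   1.0891]
dock 1 [ 0.6209 -0.1386 -0.0306  0.3834]
dock 1 [ 0.6153 -0.1354 -0.0281  0.5282]
```

```bash
python3 - <<'E'
from plant import robot, optics
from h import *
C={n:optics.read_camera(n) for n in("top","scene")}
out=[]
for n,(u,v,w,h) in {"top":(340,165,105,135),"scene":(205,225,120,135)}.items():
    c=C[n]; im=np.ascontiguousarray(c["color"][v:v+h,u:u+w,::-1]); im=cv2.resize(im,(400,540),interpolation=cv2.INTER_NEAREST)
    out.append(im)
cv2.imwrite("pics/crop.png",np.hstack(out))
np.savez("c0.npz",**{n:C[n]["color"] for n in C})
E
```

```text
(no output)
```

View pics/crop.png

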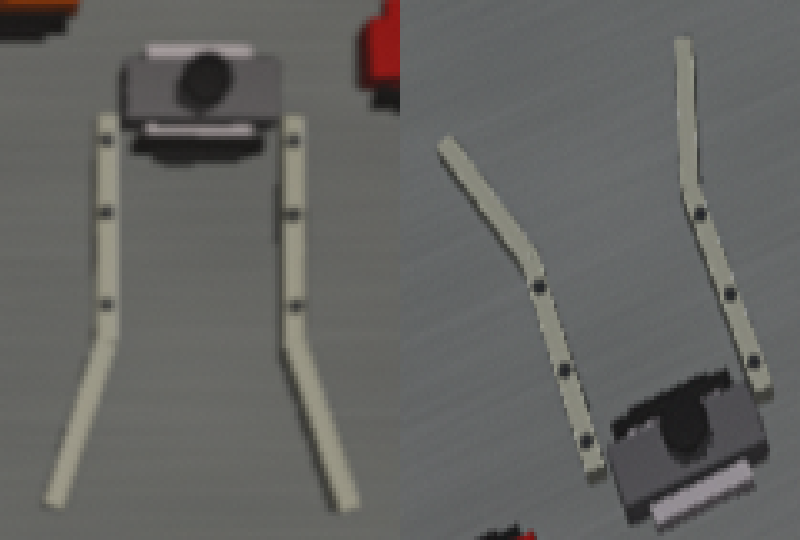

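View pics/m_top.png

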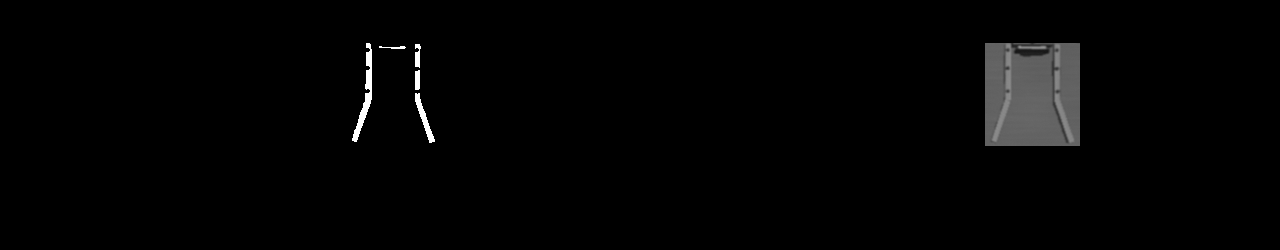

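```bash
python3 - <<'E'
from plant import robot, optics
from h import *
C={n:optics.read_camera(n) for n in("top","scene")}
D2=[]
for p in DOCK:
    q=p.copy(); q[q[:,2]<.01,2]=.018; D2.append(q)
obs=[]
for n,c in C.items():
    im=c["color"].astype(int); roi=np.zeros((480,640),np.uint8)
    if n=="top": roi[190:297,348:437]=1
    else: roi[230:345,208:322]=1
    d=im[:,:,0]-im[:,:,2]; 
    m=((d>12)&(im[:,:,0]>115)&(roi>0)).astype(np.uint8)
    m=cv2.morphologyEx(m,cv2.MORPH_CLOSE,np.ones((5,5),np.uint8))
    k,l,st,_=cv2.connectedComponentsWithStats(m)
    for i in range(1,k):
        if st[i,4]<60: m[l==i]=0
    print(n,[s.tolist() for s in st[1:]if s[4]>=60])
    obs.append((c,m.astype(np.float32),bb(m)))
for sel in(obs,[obs[0]],[obs[1]]):
  for P in (DOCK,D2):
    f=fit(sel,P,(.622,-.138,-.02)); print(np.round(f,4))
f=fit(obs,D2,(.622,-.138,-.02))
o=[]
for c,m,b in obs:
    s=sil(c,D2,*f[:3],b); v=np.zeros(s.shape+(3,),np.uint8); v[...,2]=m[b[1]:b[3],b[0]:b[2]]*255; v[...,1]=s*255
    o.append(cv2.resize(v,(400,500),interpolation=0))
cv2.imwrite("pics/ov.png",np.hstack(o))
E
```

```text
top [[352, 194, 19, 98, 478], [415, 194, 19, 99, 505]]
scene []Traceback (most recent call last):
  File "<stdin>", line 19, in <module>
  File "h.py", line 41, in bb
    ys,xs=np.nonzero(m); return max(xs.min()-25,0),max(ys.min()-25,0),min(xs.max()+25,640),min(ys.max()+25,480)
                                    ~~~~~~^^
    return umr_minimum(a, axis, None, out, keepdims, initial, where)
ValueError: zero-size array to reduction operation minimum which has no identity
```

```bash
python3 - <<'E'
from plant import robot, optics
from h import *
C={n:optics.read_camera(n) for n in("top","scene")}
D2=[]
for p in DOCK:
    q=p.copy(); q[q[:,2]<.01,2]=.018; D2.append(q)
obs=[]
for n,c in C.items():
    im=c["color"].astype(int); roi=np.zeros((480,640),np.uint8)
    if n=="top": roi[190:297,348:437]=1
    else: roi[230:345,208:322]=1
    d=im[:,:,0]-im[:,:,2]
    print(n,im[298,252] if n=="scene" else im[230,368], im[290,270])
    m=((d>7)&(im[:,:,0]>100)&(roi>0)).astype(np.uint8)
    m=cv2.morphologyEx(m,cv2.MORPH_CLOSE,np.ones((5,5),np.uint8))
    k,l,st,_=cv2.connectedComponentsWithStats(m)
    for i in range(1,k):
        if st[i,4]<60: m[l==i]=0
    print(n,[s.tolist() for s in st[1:]if s[4]>=60])
    obs.append((c,m.astype(np.float32),bb(m)))
for sel in(obs,[obs[0]],[obs[1]]):
  for P in (DOCK,D2):
    f=fit(sel,P,(.622,-.138,-.02)); print(np.round(f,4))
f=fit(obs,D2,(.622,-.138,-.02))
o=[]
for c,m,b in obs:
    s=sil(c,D2,*f[:3],b); v=np.zeros(s.shape+(3,),np.uint8); v[...,2]=m[b[1]:b[3],b[0]:b[2]]*255; v[...,1]=s*255
    o.append(cv2.resize(v,(400,500),interpolation=0))
cv2.imwrite("pics/ov.png",np.hstack(o))
E
```

```text
top [155 152 135] [49 49 50]
top [[351, 193, 20, 100, 652], [414, 193, 21, 100, 666]]
scene [103 105 105] [102 104 105]
scene [[288, 235, 28, 88, 479], [216, 259, 50, 84, 526]]
[ 0.6203 -0.1369 -0.0223  0.5592]
[ 0.6207 -0.1366 -0.0233  0.2953]
[ 0.6213 -0.1377 -0.0216  0.1464]
[ 0.6205 -0.1369 -0.0198  0.0983]
[ 0.6163 -0.1355 -0.0266  0.3323]
[ 0.6203 -0.1361 -0.0219  0.1695]
```

View pics/ov.png

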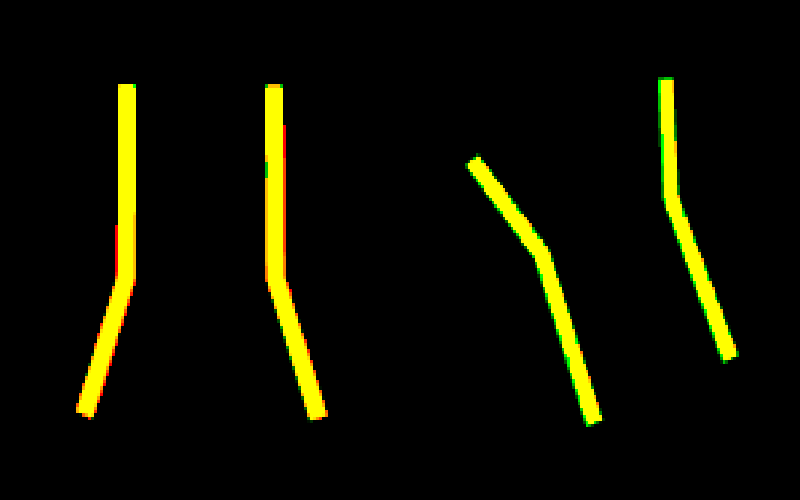

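```bash
cat > g.py <<'E'
import sys
from plant import robot
from h import *
def go(x,y,z,yaw=None):
    s=robot.read_state(); M=R.from_rotvec(s["orientation"]).as_matrix(); a=np.arctan2(M[1,0],M[0,0])
    print("t",round(s["t"],2),"pos",s["tool_pos"].round(4),"yawx",round(np.degrees(a),2),"tilt",M[:,2].round(3),"F",s["force"].round(2),"op",round(s["opening"],4),"q",s["q"].round(2))
    d=(M.T@(np.array([x,y,z])-s["tool_pos"]))*1000; print("shift now",d.round(1))
    if yaw is not None:
        dt=(a-yaw+np.pi/2)%np.pi-np.pi/2; print("turn",round(dt,4)); d2=R.from_rotvec([0,0,-dt]).apply(d); print("shift after turn",d2.round(1))
go(*[float(v) for v in sys.argv[1:]])
E
python3 g.py 0.598 0.140 0.28 -0.117
```

```text
t 1.25 pos [0.1818 0.5718 0.2186] yawx 162.36 tilt [-0. -0. -1.] F [ 0.16  0.59 -0.21] op 0.093 q [ 1.18  0.13  1.49  0.    1.52 -0.09]
shift now [-527.5 -285.4  -61.4]
turn -0.1908
shift after turn [-463.8 -380.2  -61.4]
```

>>> {"api": "send_rows", "payload": {"targets": [[1,[0,0,-31],0],[1,[0,0,-31],0],[1,[0,0,0],-0.095],[1,[0,0,0],-0.095],[1,[-20,-16,0],0],[1,[-36,-29,0],0],[1,[-36,-29,0],0],[1,[-36,-29,0],0],[1,[-36,-29,0],0],[1,[-36,-29,0],0],[1,[-36,-29,0],0],[1,[-36,-29,0],0]]}}

```text
t: 2.45
tool_pos: [0.4272, 0.3208, 0.2809]
orientation: [0.185, 3.136, 0.001]
force: [1.7, 1.4, 0.1]
opening: 0.093
```

```bash
python3 g.py 0.598 0.140 0.20 -0.117
```

```text
t 2.45 pos [0.4272 0.3208 0.2809] yawx 173.25 tilt [ 0.  0. -1.] F [1.68 1.41 0.13] op 0.093 q [ 0.55 -0.07  1.58  0.    1.63 -0.9 ]
shift now [-190.8 -159.6   80.9]
turn -0.0007
shift after turn [-190.7 -159.7   80.9]
```

>>> {"api": "send_rows", "payload": {"targets": [[1,[-38,-32,0],0],[1,[-38,-32,0],0],[1,[-38,-32,0],0],[1,[-38,-32,20],0],[1,[-38,-32,20],0],[1,[0,0,20],0],[1,[0,0,20],0],[1,[0,0,0],0]]}}

```text
t: 3.25
tool_pos: [0.5897, 0.1451, 0.1994]
orientation: [-0.186, -3.13, 0.002]
force: [-0.1, 0.6, -0.8]
opening: 0.0929
```

```bash
python3 - <<'E'
from plant import robot, optics
from h import *
c=optics.read_camera("wrist"); l=optics.cut_out("wrist","tray"); print([(k["confidence"],k["point"],k["region"].sum()) for k in l])
im=np.ascontiguousarray(c["color"][:,:,::-1])
for p in TRAY[:2]:
    a=-.117; w=np.c_[.598+np.cos(a)*p[:,0]-np.sin(a)*p[:,1],.14+np.sin(a)*p[:,0]+np.cos(a)*p[:,1],p[:,2]]
    uv=proj(c,w).round().astype(np.int32); cv2.polylines(im,[uv[4:]],True,(0,255,0),1)
cv2.imwrite("pics/w1.png",im)
if l:
    m=l[0]["region"].astype(np.float32); print(bb(m),fit([(c,m,bb(m))],TRAY,(.598,.14,-.117)))
E
python3 g.py 0.598 0.140 0.035 -0.117
```

```text
[(0.88, [417.9, 406.7], np.int64(4858)), (0.86, [359.4, 25.6], np.int64(9184)), (0.72, [322.5, 225.6], np.int64(12138))]
(np.int64(331), np.int64(314), np.int64(504), np.int64(453)) (np.float64(0.598), np.float64(0.14), np.float64(-0.11700000000000002), np.float64(1.0))
t 3.35 pos [0.5912 0.146  0.2034] yawx 173.26 tilt [-0.001 -0.    -1.   ] F [0.17 0.1  0.21] op 0.0931 q [ 0.16  0.16  1.48 -0.    1.5  -1.3 ]
shift now [ -7.5  -5.1 168.4]
turn -0.0007
shift after turn [ -7.5  -5.1 168.4]
```

View pics/w1.png

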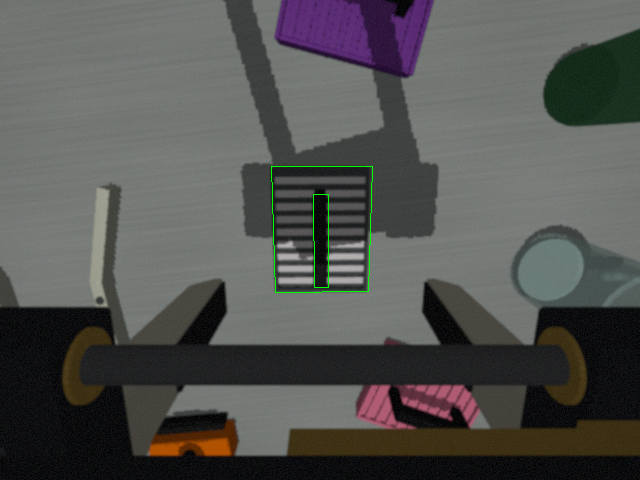

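The wrist view confirms the steel tray at (322,228), and the projected outline fits to within 1–2 mm. I'll descend on the handle.

>>> {"api": "send_rows", "payload": {"newtons": 40, "targets": [[1,[-7,-5,0],0],[1,[0,0,40],0],[1,[0,0,40],0],[1,[0,0,40],0],[1,[0,0,25],0],[1,[0,0,15],0],[1,[0,0,6],0],[1,[0,0,0],0],[1,[0,0,0],0]]}}

```text
t: 4.25
tool_pos: [0.5995, 0.1404, 0.0394]
orientation: [0.185, 3.133, 0.001]
force: [-0.0, -0.5, 0.1]
opening: 0.093
```

```bash
python3 g.py 0.598 0.140 0.035 -0.117
```

```text
t 4.25 pos [0.5995 0.1404 0.0394] yawx 173.26 tilt [ 0.003  0.    -1.   ] F [-0.05 -0.49  0.13] op 0.093 q [ 0.15  0.32  1.61 -0.    1.21 -1.31]
shift now [ 1.5 -0.6  4.4]
turn -0.0007
shift after turn [ 1.5 -0.6  4.4]
```

>>> {"api": "send_rows", "payload": {"newtons": 40, "targets": [[1,[0,0,3],0],[1,[0,0,0],0],[-1,[0,0,0],0],[-1,[0,0,0],0],[-1,[0,0,0],0],[-1,[0,0,0],0],[-1,[0,0,0],0],[-1,[0,0,0],0],[-1,[0,0,0],0],[-1,[0,0,0],0]]}}

```text
t: 5.25
tool_pos: [0.5979, 0.1402, 0.0343]
orientation: [-0.185, -3.136, 0.0]
force: [-0.3, 0.4, -0.7]
opening: 0.0333
```

```bash
python3 g.py 0.598 0.140 0.085 -0.0215
```

```text
t 5.25 pos [0.5979 0.1402 0.0343] yawx 173.25 tilt [-0. -0. -1.] F [-0.33  0.42 -0.72] op 0.0333 q [ 0.15  0.32  1.61 -0.    1.2  -1.31]
shift now [ -0.2  -0.1 -50.7]
turn -0.0963
shift after turn [ -0.1  -0.2 -50.7]
```

Fingers are still closing; wait.

>>> {"api": "send_rows", "payload": {"targets": [[-1,[0,0,0],0],[-1,[0,0,0],0],[-1,[0,0,0],0],[-1,[0,0,0],0],[-1,[0,0,0],0],[-1,[0,0,0],0]]}}

```text
t: 5.85
tool_pos: [0.5979, 0.1401, 0.0343]
orientation: [-0.185, -3.136, 0.0]
force: [0.9, -0.1, 0.0]
opening: 0.0115
```

>>> {"api": "send_rows", "payload": {"targets": [[-1,[0,0,-5],0],[-1,[0,0,-15],0],[-1,[0,0,-15],0],[-1,[0,0,-15],0],[-1,[0,0,0],-0.05],[-1,[0,0,0],-0.046],[-1,[0,0,0],0]]}}

```text
t: 6.55
tool_pos: [0.5985, 0.1403, 0.086]
orientation: [0.033, 3.14, 0.0]
force: [-0.2, -0.5, -7.8]
opening: 0.0116
```

```bash
python3 g.py 0.5356 -0.1349 0.084 -0.0215
```

```text
t 6.55 pos [0.5985 0.1403 0.086 ] yawx 178.8 tilt [ 0.002  0.    -1.   ] F [-0.18 -0.54 -7.84] op 0.0116 q [ 0.15  0.26  1.58 -0.    1.29 -1.4 ]
shift now [  57.1 -276.4    1.8]
turn 0.0005
shift after turn [  57.  -276.5    1.8]
```

>>> {"api": "send_rows", "payload": {"targets": [[-1,[2,-12,0],0],[-1,[6,-27,0],0],[-1,[6,-30,0],0],[-1,[6,-30,0],0],[-1,[6,-30,0],0],[-1,[6,-30,0],0],[-1,[6,-30,0],0],[-1,[6,-30,0],0],[-1,[6,-30,0],0],[-1,[5,-18,0],0],[-1,[2,-9,0],0],[-1,[0,0,0],0]]}}

```text
t: 7.75
tool_pos: [0.5345, -0.1358, 0.0846]
orientation: [0.038, 3.141, -0.001]
force: [-0.9, 2.1, -6.6]
opening: 0.0115
```

```bash
python3 g.py 0.5356 -0.1349 0.035 -0.0215; cat > v.py <<'E'
import sys
from plant import robot, optics
from h import *
tag=sys.argv[1]; x,y,a=[float(v) for v in sys.argv[2:5]]
o=[]
for n in("top","scene"):
    c=optics.read_camera(n); S_=4
    im=cv2.resize(np.ascontiguousarray(c["color"][:,:,::-1]),None,fx=S_,fy=S_,interpolation=cv2.INTER_CUBIC)
    def dr(P,x,y,a,col):
        for p in P:
            w=np.c_[x+np.cos(a)*p[:,0]-np.sin(a)*p[:,1],y+np.sin(a)*p[:,0]+np.cos(a)*p[:,1],p[:,2]]
            uv=((proj(c,w)+.5)*S_).round().astype(np.int32); cv2.polylines(im,[uv[len(uv)//2:]],True,col,1)
    dr(DOCK,.6206,-.1367,-.0215,(0,255,255)); dr(TRAY[:2],x,y,a,(0,255,0))
    u,v=(390,245) if n=="top" else (275,280)
    o.append(im[(v-75)*4:(v+75)*4,(u-50)*4:(u+50)*4])
cv2.imwrite(f"pics/{tag}.png",np.hstack(o))
E
python3 v.py p1 0.5356 -0.1349 -0.0215
```

```text
t 7.75 pos [ 0.5345 -0.1358  0.0846] yawx 178.6 tilt [ 0. -0. -1.] F [-0.88  2.1  -6.61] op 0.0115 q [-0.34  0.11  1.77 -0.    1.27 -1.89]
shift now [-1.   1.  49.6]
turn -0.0029
shift after turn [-1.   1.  49.6]
```

View pics/p1.png

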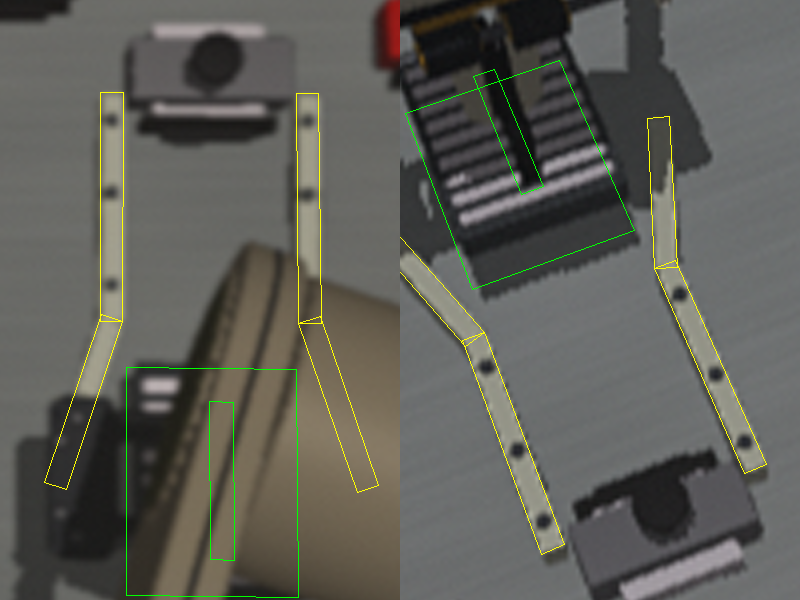

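The dock overlay fits and the tray is above the mouth. I'll lower it.

>>> {"api": "send_rows", "payload": {"targets": [[-1,[0,0,15],0],[-1,[0,0,15],0],[-1,[0,0,10],0],[-1,[0,0,5],0],[-1,[0,0,3],0],[-1,[0,0,1],0],[-1,[0,0,0],0],[-1,[0,0,0],0]]}}

```text
t: 8.65
tool_pos: [0.5354, -0.1348, 0.036]
orientation: [0.034, 3.14, -0.001]
force: [0.0, -0.3, -6.9]
opening: 0.0116
```

```bash
python3 g.py 0.5406 -0.135 0.035 -0.0215;python3 v.py p2 0.5345 -0.1355 -0.0215
```

```text
t 8.65 pos [ 0.5354 -0.1348  0.036 ] yawx 178.75 tilt [ 0.001 -0.    -1.   ] F [ 0.02 -0.28 -6.87] op 0.0116 q [-0.34  0.17  1.8   0.    1.18 -1.89]
shift now [-5.2 -0.1  1. ]
turn -0.0004
shift after turn [-5.2 -0.1  1. ]
```

View pics/p2.png

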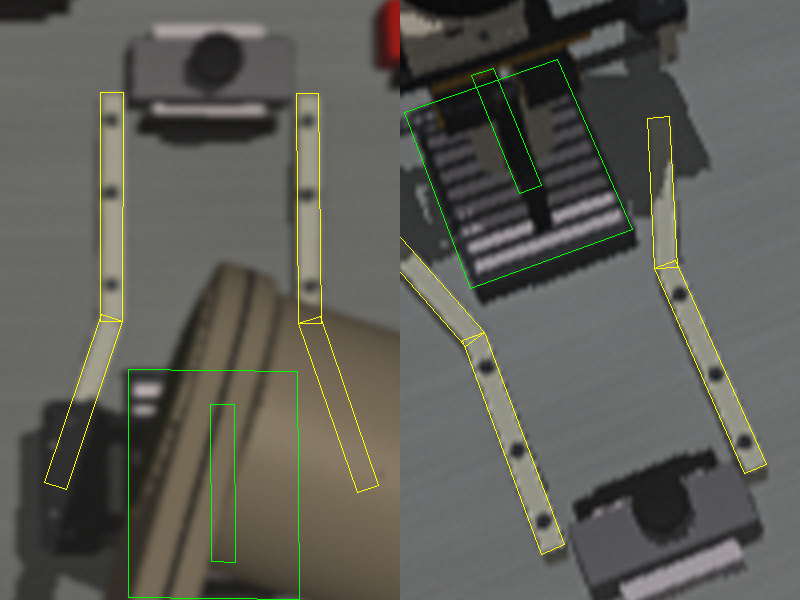

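>>> {"api": "send_rows", "payload": {"targets": [[-1,[0,0,1],0],[-1,[0,0,0.5],0],[-1,[0,0,0],0],[-1,[0,0,0],0]]}}

```text
t: 9.15
tool_pos: [0.5351, -0.1346, 0.0342]
orientation: [0.034, 3.141, -0.0]
force: [-1.5, 0.9, -2.2]
opening: 0.0114
```

>>> {"api": "send_rows", "payload": {"targets": [[-1,[0,0,0.4],0],[-1,[0,0,0],0],[-1,[-2,0,0],0],[-1,[-4,0,0],0],[-1,[-4,0,0],0],[-1,[-4,0,0],0],[-1,[-4,0,0],0],[-1,[-2,0,0],0],[-1,[0,0,0],0]]}}

```text
t: 10.05
tool_pos: [0.5554, -0.1353, 0.0342]
orientation: [0.034, 3.141, -0.001]
force: [-5.0, 0.4, 4.6]
opening: 0.0114
```

```bash
python3 g.py 0.5806 -0.1358 0.034 -0.0215
```

```text
t 10.05 pos [ 0.5554 -0.1353  0.0342] yawx 178.75 tilt [ 0.001 -0.001 -1.   ] F [-5.    0.35  4.58] op 0.0114 q [-0.33  0.22  1.74 -0.    1.18 -1.88]
shift now [-25.2   0.1   0.3]
turn -0.0003
shift after turn [-25.2   0.1   0.3]
```

>>> {"api": "send_rows", "payload": {"targets": [[-1,[0,0,-0.4],0],[-1,[-2,0,0],0],[-1,[-3,0,0],0],[-1,[-3,0,0],0],[-1,[-2,0,0],0],[-1,[0,0,0],0]]}}

```text
t: 10.65
tool_pos: [0.565, -0.1353, 0.0342]
orientation: [0.034, 3.141, -0.0]
force: [-4.7, -0.3, 4.6]
opening: 0.0114
```

```bash
python3 v.py p3 0.566 -0.1355 -0.0215; python3 - <<'E'
from plant import optics
from h import *
c=optics.read_camera("wrist");cv2.imwrite("pics/w3.png",c["color"][:,:,::-1])
E
```

```text
(no output)
```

View pics/p3.png

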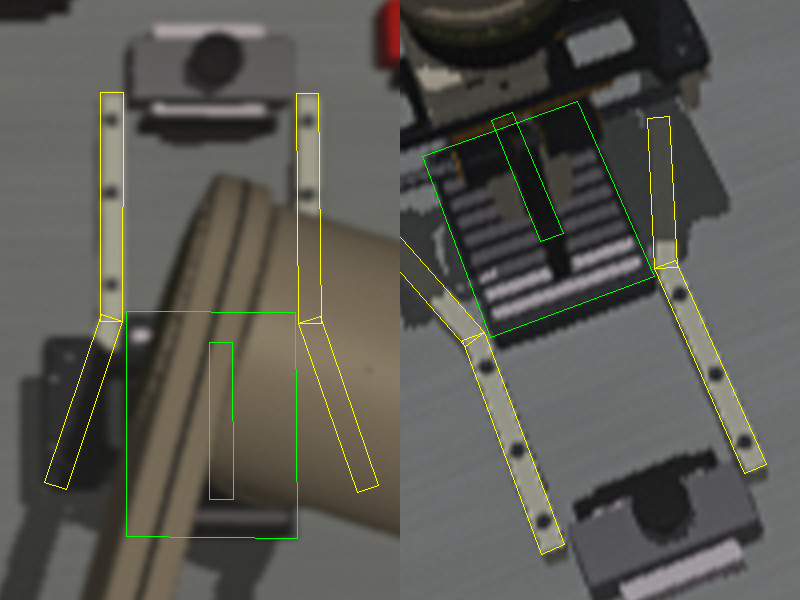

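View pics/w3.png

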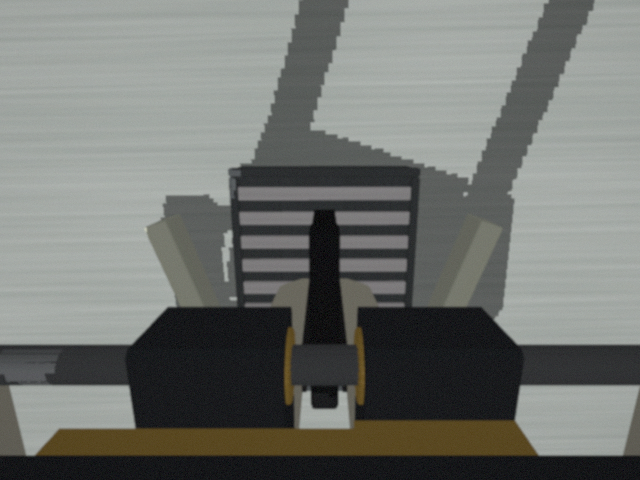

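>>> {"api": "send_rows", "payload": {"targets": [[-1,[-2,0,-0.3],0],[-1,[-3,0,0],0],[-1,[-3,0,0],0],[-1,[-3,0,0],0],[-1,[-2,0,0],0],[-1,[0,0,0],0]]}}

```text
t: 11.4
tool_pos: [0.5779, -0.1355, 0.0342]
orientation: [-0.034, -3.141, 0.0]
force: [-3.5, -0.5, 3.9]
opening: 0.0115
```

```bash
python3 g.py 0.6206 -0.1367 0.034 -0.0215
```

```text
t 11.4 pos [ 0.5779 -0.1355  0.0342] yawx 178.75 tilt [-0. -0. -1.] F [-3.52 -0.55  3.92] op 0.0115 q [-0.32  0.27  1.68 -0.    1.19 -1.87]
shift now [-42.7  -0.3   0.2]
turn -0.0003
shift after turn [-42.7  -0.3   0.2]
```

>>> {"api": "send_rows", "payload": {"targets": [[-1,[-2,0,-0.3],0],[-1,[-3,0,0],0],[-1,[-4,0,0],0],[-1,[-4,0,0],0],[-1,[-4,0,0],0],[-1,[-3,0,0],0],[-1,[-2,0,0],0],[-1,[0,0,0],0]]}}

```text
t: 12.2
tool_pos: [0.6, -0.1359, 0.0343]
orientation: [0.034, 3.141, 0.0]
force: [-3.8, -0.9, 1.9]
opening: 0.0115
```

```bash
python3 g.py 0.6206 -0.1367 0.034 -0.0215
```

```text
t 12.2 pos [ 0.6    -0.1359  0.0343] yawx 178.75 tilt [ 0.  0. -1.] F [-3.82 -0.95  1.93] op 0.0115 q [-0.31  0.33  1.61  0.    1.2  -1.86]
shift now [-20.6  -0.3   0.3]
turn -0.0003
shift after turn [-20.6  -0.4   0.3]
```

>>> {"api": "send_rows", "payload": {"targets": [[-1,[-2,0,0],0],[-1,[-4,0,0],0],[-1,[-4,0,0],0],[-1,[-4,0,0],0],[-1,[-4,0,0],0],[-1,[-4,0,0],0],[-1,[-4,0,0],0],[-1,[-3,0,0],0],[-1,[-2,0,0],0],[-1,[0,0,0],0]]}}

```text
t: 13.2
tool_pos: [0.631, -0.1366, 0.0343]
orientation: [0.034, 3.141, 0.0]
force: [-3.1, 0.5, 1.2]
opening: 0.0119
```

```bash
python3 g.py 0.67 -0.1377 0.034 -0.0215; python3 v.py p4 .6311 -.1366 -.0218
```

```text
t 13.2 pos [ 0.631  -0.1366  0.0343] yawx 178.76 tilt [ 0.  0. -1.] F [-3.1   0.54  1.25] op 0.0119 q [-0.29  0.4   1.52  0.    1.22 -1.84]
shift now [-39.   -0.3   0.3]
turn -0.0002
shift after turn [-39.   -0.3   0.3]
```

View pics/p4.png

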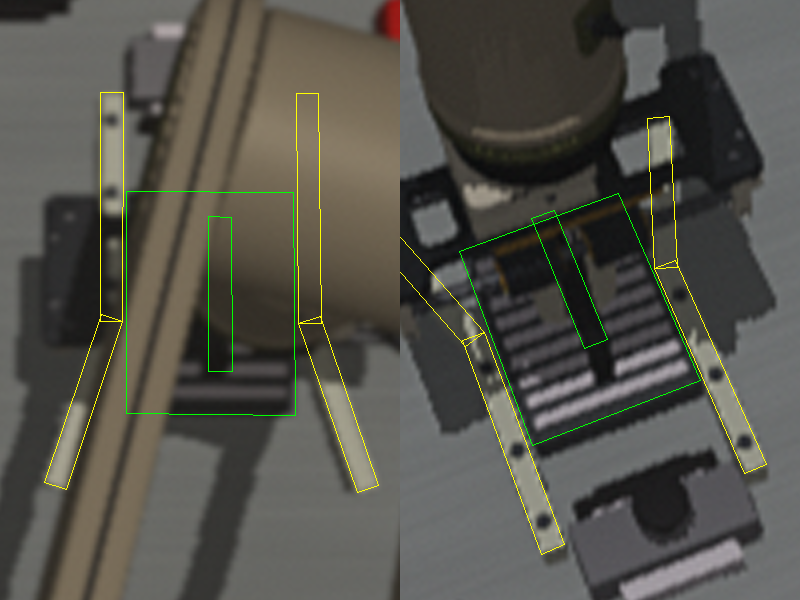

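>>> {"api": "send_rows", "payload": {"targets": [[-1,[-2,0,0],0],[-1,[-3,0,0],0],[-1,[-3,0,0],0],[-1,[-3,0,0],0],[-1,[-3,0,0],0],[-1,[-3,0,0],0],[-1,[-2,0,0],0],[-1,[-1,0,0],0],[-1,[0,0,0],0]]}}

```text
t: 14.2
tool_pos: [0.6511, -0.137, 0.0343]
orientation: [0.034, 3.141, -0.0]
force: [-2.4, 0.4, -0.6]
opening: 0.0115
```

>>> {"api": "send_rows", "payload": {"targets": [[-1,[-2,0,0],0],[-1,[-2,0,0],0],[-1,[-1,0,0],0],[-1,[-1,0,0],0],[-1,[0,0,0],0]]}}

```text
t: 14.7
tool_pos: [0.657, -0.1372, 0.0343]
orientation: [0.034, 3.141, -0.0]
force: [-2.1, -0.6, -1.1]
opening: 0.0118
```

>>> {"api": "send_rows", "payload": {"targets": [[-1,[-1,0,0],0],[-1,[-1,0,0],0],[-1,[-1,0,0],0],[-1,[0,0,0],0]]}}

```text
t: 15.1
tool_pos: [0.66, -0.1372, 0.0343]
orientation: [0.034, 3.141, 0.0]
force: [-2.0, 0.2, -1.5]
opening: 0.0116
```

>>> {"api": "send_rows", "payload": {"targets": [[-1,[-1,0,0],0],[-1,[-1,0,0],0],[-1,[0,0,0],0]]}}

```text
t: 15.4
tool_pos: [0.6619, -0.1373, 0.0343]
orientation: [-0.034, -3.141, -0.0]
force: [-2.3, 0.6, -1.7]
opening: 0.0117
```

>>> {"api": "send_rows", "payload": {"targets": [[-1,[-0.5,0,0],0],[-1,[-0.5,0,0],0],[-1,[0,0,0],0]]}}

```text
t: 15.7
tool_pos: [0.6628, -0.1373, 0.0343]
orientation: [-0.034, -3.141, -0.0]
force: [-3.6, -0.0, -2.0]
opening: 0.0119
```

>>> {"api": "send_rows", "payload": {"targets": [[-1,[-0.5,0,0],0],[-1,[-0.5,0,0],0],[-1,[0,0,0],0]]}}

```text
t: 16.0
tool_pos: [0.6639, -0.1373, 0.0343]
orientation: [-0.034, -3.141, -0.0]
force: [-3.5, 0.5, -2.4]
opening: 0.0116
```

>>> {"api": "send_rows", "payload": {"targets": [[-1,[-0.5,0,0],0],[-1,[-0.5,0,0],0],[-1,[0,0,0],0]]}}

```text
t: 16.3
tool_pos: [0.6649, -0.1373, 0.0343]
orientation: [-0.034, -3.141, -0.0]
force: [-2.7, -0.1, -2.8]
opening: 0.0118
```

>>> {"api": "send_rows", "payload": {"targets": [[-1,[-0.5,0,0],0],[-1,[0,0,0],0]]}}

```text
t: 16.5
tool_pos: [0.6654, -0.1373, 0.0343]
orientation: [-0.034, -3.141, -0.0]
force: [-2.7, -0.1, -3.0]
opening: 0.0116
```

>>> {"api": "send_rows", "payload": {"targets": [[-1,[-0.5,0,0],0],[-1,[0,0,0],0]]}}

```text
t: 16.7
tool_pos: [0.6658, -0.1374, 0.0343]
orientation: [-0.034, -3.141, -0.0]
force: [-3.4, 0.2, -2.6]
opening: 0.0118
```

>>> {"api": "send_rows", "payload": {"targets": [[-1,[-0.5,0,0],0],[-1,[0,0,0],0]]}}

```text
t: 16.9
tool_pos: [0.6658, -0.1373, 0.0343]
orientation: [-0.034, -3.14, -0.0]
force: [-5.6, 0.6, -0.7]
opening: 0.0115
```

>>> {"api": "send_rows", "payload": {"targets": [[-1,[-0.5,0,0],0],[-1,[0,0,0],0]]}}

```text
t: 17.1
tool_pos: [0.6658, -0.1373, 0.0343]
orientation: [-0.034, -3.139, -0.0]
force: [-9.1, 1.6, 1.2]
opening: 0.0114
```

>>> {"api": "send_rows", "payload": {"targets": [[-1,[-0.5,0,0],0],[-1,[0,0,0],0]]}}

```text
t: 17.3
tool_pos: [0.6658, -0.1373, 0.0343]
orientation: [-0.034, -3.138, -0.001]
force: [-12.1, 0.8, 3.2]
opening: 0.0112
```

>>> {"api": "send_rows", "payload": {"targets": [[-1,[-0.5,0,0],0],[-1,[0,0,0],0]]}}

```text
t: 17.5
tool_pos: [0.6658, -0.1373, 0.0343]
orientation: [-0.034, -3.137, -0.001]
force: [-14.9, 1.2, 4.8]
opening: 0.0116
```

>>> {"api": "send_rows", "payload": {"targets": [[-1,[-0.3,0,0],0],[-1,[0,0,0],0],[-1,[0,0,0],0],[-1,[0,0,0],0],[-1,[0,0,0],0]]}}

```text
t: 18.0
tool_pos: [0.6658, -0.1373, 0.0343]
orientation: [-0.034, -3.136, -0.001]
force: [-16.6, 1.9, 6.3]
opening: 0.0117
```

>>> {"api": "send_rows", "payload": {"targets": [[-1,[0,0,0],0],[-1,[0,0,0],0],[-1,[0,0,0],0],[-1,[0,0,0],0]]}}

```text
t: 18.4
tool_pos: [0.6658, -0.1373, 0.0343]
orientation: [-0.034, -3.136, -0.001]
force: [-16.5, 1.3, 6.4]
opening: 0.0116
```

>>> {"api": "send_rows", "payload": {"targets": [[-1,[0.6,0,0],0],[-1,[0.6,0,0],0],[-1,[0.5,0,0],0],[-1,[0,0,0],0]]}}

```text
t: 18.8
tool_pos: [0.6658, -0.1373, 0.0343]
orientation: [-0.034, -3.14, -0.0]
force: [-6.5, 0.7, -0.5]
opening: 0.0116
```

>>> {"api": "send_rows", "payload": {"targets": [[-0.6,[0,0,0],0],[-0.6,[0,0,0],0],[-0.5,[0,0,0],0],[-0.3,[0,0,0],0],[0,[0,0,0],0],[0,[0,0,0],0],[0,[0,0,0],0]]}}

```text
t: 19.5
tool_pos: [0.6665, -0.1374, 0.0344]
orientation: [0.034, 3.141, -0.0]
force: [-0.1, 0.6, -0.9]
opening: 0.0458
```

```bash
python3 g.py 0.6658 -0.1373 0.1 -0.0215
```

```text
t 19.5 pos [ 0.6665 -0.1374  0.0344] yawx 178.75 tilt [ 0. -0. -1.] F [-0.13  0.56 -0.88] op 0.0458 q [-0.28  0.49  1.4  -0.    1.25 -1.83]
shift now [  0.7   0.1 -65.6]
turn -0.0003
shift after turn [  0.7   0.1 -65.6]
```

Released, with no contact force left. Now straight up, back and aside for a check.

>>> {"api": "send_rows", "payload": {"targets": [[0,[0,0,-10],0],[0,[0,0,-20],0],[0,[0,0,-40],0],[0,[0,0,-40],0],[0,[0,0,-40],0],[0,[0,0,-30],0],[0,[40,20,0],0],[0,[40,20,0],0],[0,[40,20,0],0],[0,[40,20,0],0],[0,[40,20,0],0],[0,[0,0,0],0]]}}

```text
t: 20.7
tool_pos: [0.4643, -0.0308, 0.2141]
orientation: [-0.032, -3.14, -0.001]
force: [0.4, -0.5, 0.5]
opening: 0.0467
```

>>> {"api": "send_rows", "payload": {"targets": [[0,[0,40,0],0],[0,[0,40,0],0],[0,[0,40,0],0],[0,[0,40,0],0],[0,[0,0,0],0],[0,[0,0,0],0]]}}

```text
t: 21.3
tool_pos: [0.4725, 0.1274, 0.215]
orientation: [0.031, 3.141, -0.0]
force: [0.3, -0.1, 0.6]
opening: 0.0466
```

```bash
python3 v.py p5 .6665 -.1374 -.0215; python3 - <<'E'
from plant import robot,optics
from h import *
obs=[]
for n,near in(("top",(392,227)),("scene",(285,290))):
    c=optics.read_camera(n); cv2.imwrite(f"pics/{n}9.png",c["color"][:,:,::-1]); l=[k for k in optics.cut_out(n,"tray") if np.hypot(*(np.array(k["point"])-near))<30]
    print(n,[(k["confidence"],k["point"]) for k in l])
    if l: m=l[0]["region"].astype(np.float32); obs.append((c,m,bb(m)))
for s in [obs]+[[o] for o in obs]: print(np.round(fit(s,TRAY,(.6665,-.1374,-.02)),4))
E
```

```text
top [(0.98, [392.5, 232.3])]
scene [(0.59, [277.0, 297.6])]
[ 0.6659 -0.1377 -0.0155  0.1421]
[ 0.6662 -0.1378 -0.0212  0.0321]
[ 0.6632 -0.1373 -0.0125  0.1028]
```

View pics/p5.png

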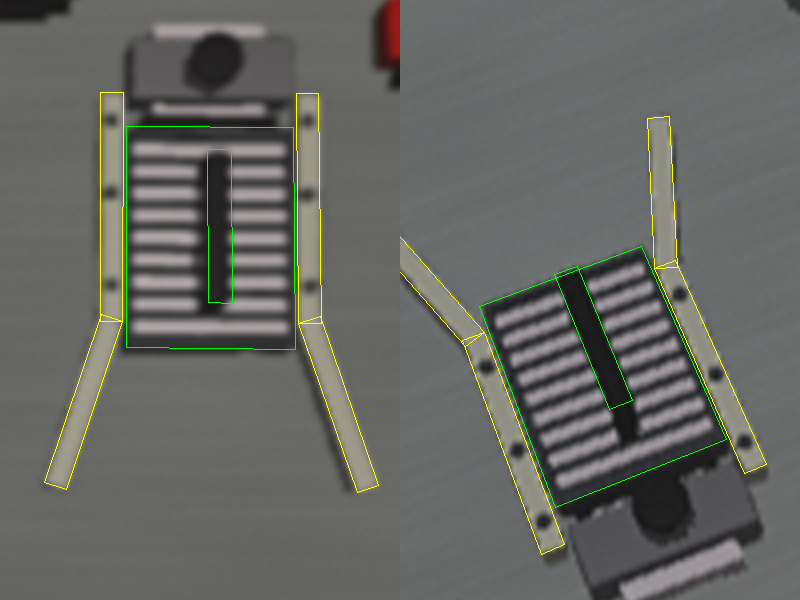

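View pics/top9.png

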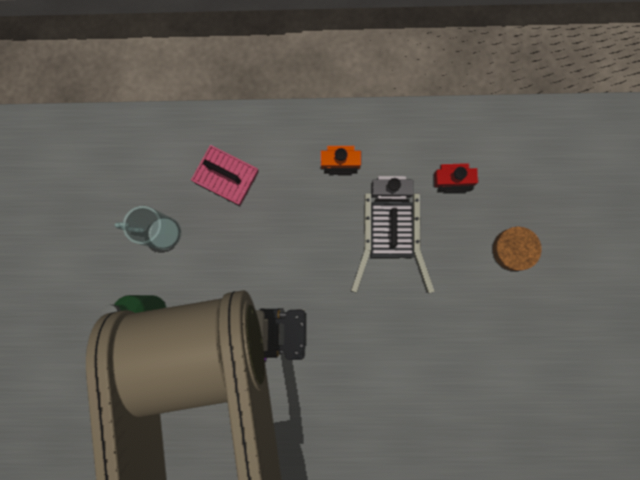

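The fits put the tray square at (0.666,-0.138), yaw −0.021. I'll take one closer look with the wrist camera at the contact with the seal.

>>> {"api": "send_rows", "payload": {"targets": [[0,[-30,-25,0],0],[0,[-36,-30,0],0],[0,[-36,-36,0],0],[0,[-36,-36,0],0],[0,[-36,-36,0],0],[0,[-36,-36,0],0],[0,[-25,-36,0],0],[0,[0,-30,0],0],[0,[0,0,0],0],[0,[0,0,0],0]]}}

```text
t: 22.6
tool_pos: [0.6984, -0.142, 0.2139]
orientation: [-0.038, -3.141, -0.001]
force: [0.4, -0.1, 0.1]
opening: 0.0461
```

```bash
python3 - <<'E'
from plant import robot,optics
from h import *
c=optics.read_camera("wrist"); print(robot.read_state()["tool_pos"])
im=np.ascontiguousarray(c["color"][:,:,::-1])
x,y,a=.6662,-.1377,-.0212
p=TRAY[0]; w=np.c_[x+np.cos(a)*p[:,0]-np.sin(a)*p[:,1],y+np.sin(a)*p[:,0]+np.cos(a)*p[:,1],p[:,2]]
uv=proj(c,w); print(uv.round(0).tolist())
u,v=uv[4:].mean(0).astype(int); v=int(uv[:,1].max())
v0=max(v-80,0);u0=max(u-130,0)
im=im[v0:v0+190,u0:u0+260]; cv2.imwrite("pics/w9.png",cv2.resize(np.clip(im*1.8,0,255).astype(np.uint8),None,fx=3,fy=3,interpolation=cv2.INTER_CUBIC)); print(u0,v0)
E
```

```text
[ 0.69848194 -0.14077069  0.21422832]
[[282.0, 119.0], [285.0, 241.0], [372.0, 240.0], [376.0, 119.0], [279.0, 118.0], [283.0, 246.0], [375.0, 246.0], [379.0, 117.0]]
198 166
```

View pics/w9.png

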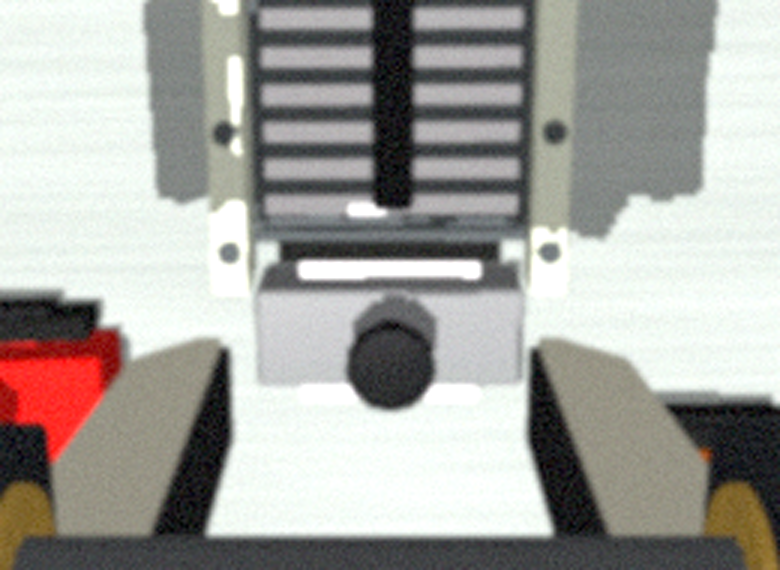

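The tray front at row 240 meets the black rubber seal (rows 240–260) squarely, with no visible gap, and it is centred between the rails. I'm handing in.

```bash
python3 -c "
from plant import ticket
print(ticket.close_job())"
```

```text
the job is handed in; nothing more can be done
None
```

The drip tray is back in its rails, pressed home against the rubber seal, and the job was handed in at about 23 s.

**What I did:** I picked the steel tray up by its handle and set it down in the flared mouth. I then slid it in slowly, watching the wrist force. Sliding friction was mostly 2–5 N, with a slight rise where the sprung lip probably is, at about x = 0.6625. The tray stopped hard at x = 0.6658. I held 16.5 N at the wrist for about 0.9 s; 16.6 N was the highest reading at the end of any move. I eased off, opened the fingers and moved clear.

**Last checks:**
- **Position:** The top camera puts the tray at (0.666, −0.138) with yaw −0.021, against −0.0215 for the dock, so it is square.
- **Contact:** The wrist close-up shows the tray front flush on the seal, with no visible gap, and centred between the rails.
- **Disagreement:** The scene camera's fit was poorer and differed by 3 mm and 0.009 rad. I trusted the top camera and the measured stop position over it.
- **Bystanders:** In the last top view the mug and coasters look unmoved. The arm partly hid the bottle in that view; I kept well clear of it.
- **Arm:** It ended at about z = 0.21 m, touching nothing.

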